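# Stopper the resin flask and hold the curing box open

### The job

The amber flask holds light-setting resin, so first set the rubber stopper fully home and straight in its neck, without shifting the flask from its place. Then try lifting the curing box's cover before touching its release slide, for the catch inside may or may not be holding it; if it is caught, push the slide along to free it. Raise the cover to about 45 degrees and finish there, still holding it open; leave the cup, the plaster cast and the burner alone.

Things in the scene. Friction and masses are not known exactly. Their poses are not given: they have to be found in the camera images.
- stopper_grip (a point): Black rubber stopper, upright, 63 mm tall, 50 g: tapered plug 25 mm long (18 mm across at the foot, 24 mm at its top), flange 40 mm across and 6 mm thick, round grip knob 24 mm across and 32 mm tall. Point on its axis, 28 mm above the flange's underside, 10 mm below the knob's top; z up the axis. It starts in a white ring rest (60 mm across, 30 mm tall), flange on its top.
- stopper_flange (a point): Centre of the underside of the stopper's flange, on its axis (28 mm below stopper_grip). It lies on the flask's rim when the stopper is fully home.
- flask_mouth (a point): Centre of the mouth (at rim level) of the amber conical glass flask, loose and upright, 110 mm tall, 74 mm across at the foot, about 0.4 kg. Its straight neck is 36 mm across outside, 28 mm inside, 30 mm deep. z up. Flask and stopper rest stand on the robot's left, either of them the nearer to the box.
- box: White curing box, fixed, 250 mm (x) by 220 mm (y), 90 mm tall; origin at the bench. x points from the front (robot side) to the back, y to the left. The front ledge, top at 90 mm, reaches from x = -150 to -100 mm and carries the release slide; behind it lies the grey cover, 206 by 224 mm, hinged at the back along y at x = 100 mm, 90 mm above the bench.
- cover_handle (a point): Middle of the steel bar handle near the front edge of the cover. The bar is 10 mm thick and runs 80 mm along y between two end posts; its centreline is 35 mm above the cover's top, 136 mm above the bench when shut. Frame fixed to the cover, parallel to the box's when shut; the hinge line is then 180 mm along +x and 46 mm along -z from this point.
- cover (a joint): Opening angle of the cover, rad: 0 shut, growing as the handle edge rises, 1.25 at most. The cover (0.35 kg) falls shut when let go. When caught it rises only about 0.04 rad (8 mm at the handle), then stops hard; free, it goes on rising with about 2 N at the handle. Whether it is caught cannot be seen.
- release_knob (a point): Upright bare-metal knob of the release slide, in a black slot, 14 by 14 mm, standing 32 mm tall on the box's front ledge. Point on its axis, 22 mm above the ledge, 10 mm below the knob's top. Frame parallel to the box's; it slides along +y (to the left) to free the catch. At its start it is at x = -127, y = -75 mm of the box.
- release (a joint): Travel of the release slide, m: 0 at the start (always, caught or not), 0.024 at its end, along +y of release_knob. It takes about 3 N and stays where it is left. Pushed all the way it drives the hidden catch clear, and the catch stays clear.
- cup: White open cup, 76 mm across, 75 mm tall; origin under its centre. A bystander.
- cast: Plaster cast, a round-fronted block about 68 mm wide and 30 mm tall; origin under its centre. A bystander.
- burner: Metal bench burner: 84 mm round foot and a slim upright tube, 151 mm tall; origin under its centre. A bystander.
Not all that is in view belongs to the job. There is more than one size of the part that bears stopper_grip; the job needs the smallest.

How it is judged:
By the outcome, as a careful person would: the job done as asked, in the order asked, and still so for the second after the job is handed in, while the arm keeps its last pose, push and grip.
It also fails if it takes over 72 s, if anything falls off the work surface, if the arm or the gripper's body presses on something with over 40 N, if the wrist force passes 120 N, or if a joint passes its speed limit or range.

### The arm

A 6-joint arm with a two-finger parallel gripper is mounted at the origin on the work surface. World frame = base frame: x ahead of the robot, y to its left, z up, the work surface at z = 0. Lengths are in m, angles in degrees, forces in N, time in s.
With the tool pointing down it reaches from about 0.25 to 0.725 m from the base axis. Payload 9.7 kg.
Tool frame: the origin (TCP) lies midway between the tips of the shut fingers; the grasp point (between the pads) lies 19 mm behind it; z points along the fingers, y is the direction in which the jaws open and shut (so a half turn about z gives the same grasp; the last joint's range is limited). The gripper opens to 85 mm and grips with 20 to 120 N. Pads are 22 mm wide; open, the fingers measure 114 mm over their backs; the gripper's body (76 mm by 85 mm) begins 54 mm behind the grasp point. The pads swing forward as they close: fully open they stand 13 mm farther back than shut.
Start: joints at [-76.776, 4.979, 10.078, 95.1, 0, 90], TCP at [0.126, -0.535, 0.231] pointing down, gripper open.
Joint ranges: [-179.16, 179.16], [-48.56, 103.87], [-65.8, 70.77], [-126.05, 130.52], [-82.76, 87.17], [-180, 180]. Speed limits (degrees/s): [127.2, 127.2, 147.25, 180, 180, 180].

### API

Orientations are given as a 3x3 rotation matrix whose columns are the frame's x, y, z axes.
In Python, from rig import env gives the robot as it stands.
- The arm moves only by the tool carry_out, never from a script. Its argument "deltas" is a list of rows, each an object with "fingers": the gripper command: -1 is shut, 1 is fully open, values between are in proportion; "dp": the shift along the tool's x, y, z in cm, a list of three; "twist": the turn about the tool's z in degrees. A call has 1 to 5 rows; each row shifts and turns the commanded pose from where the row before left it, along the tool's axes as they then stand; what a row does not reach is not made up. A row lasts 1/12 s, in which the tool goes at most 41.7 mm and 7.16 degrees, less where a joint would pass 70% of its speed; a pose out of reach is approached as far as the arm can. A call is refused whole if a number of a shift passes 4.17 or a number of a turn 7.16, either way. A call with a gripper value outside its range is refused whole. The fingers move at their own pace and stop on an object; "newtons" is the grip in N (left out, the last holds). Time passes only in rows, so rows that do not move let the fingers close. It gives the time, the measured TCP pose, the force and the opening at its end, in the units of the state.
- env.observe(): the state, without advancing time (a new reading comes with each control period).
- env.grab_frame(name): name is "side" or "top"; returns a dict with "image" (400x640x3 uint8, red, green, blue), "range_z" (400x640 float32, m along the optical axis (not along the pixel's ray), 0 where there is no reading), "camera_matrix" (3x3 intrinsics, pixels), "k1" (the pictures are not rectified: a ray, as slopes to the right and down, at radius r is drawn at 1 + k1 r^2 times it, then the intrinsics apply), "xyz" and "attitude" of the camera in the world. Camera axes: x right, y up, looking along -z (the intrinsics and any distortion apply to the point x, -y, -z); pixel columns grow to the right and rows downward; lengths in m; the calibration is good to about 2 mm. A picture is of the moment at which its call begins.
- env.finish_job(): hands the job in, once; it reports no verdict.
Trained networks look in the newest picture that a camera, given by its name, has taken for a name from the list of things; names that differ only in an ending like _2 or _b are one class to them, and where a whole thing is asked for, a point or a joint stands for the part that bears it (a point fixed in the world has none). Each returns a list of dicts, best first, with "score" (0 to 1); they miss things now and then, are a little off and sometimes report something else, mostly with a low value. They report only what shows in the picture. A call takes as long as a camera call. They do not tell look-alikes from the thing itself.
- env.outline_of(camera, label): "region" (400x640 bool, what is visible of it) and "pixel" ([row, column] in pixels, amid what is visible of it).
- env.mark_of(camera, label): "pixel" ([row, column] in pixels: a listed point, or the origin of a listed thing).
The state is a dict: "time": time; "qpos": joint angles; "qd": joint speeds; "joint_efforts": joint torques, N m; "tcp_pos": TCP position; "orientation": TCP orientation; "force": force on the tool from outside, world axes, zero at the start; "wrist_torque": the same for the moment, N m; "width": finger opening in m.
Only numpy, scipy, OpenCV 4.12 (cv2) and the standard library are available. Lean on these libraries where they do the work, as an engineer would, in place of code of your own. Each camera call takes 0.05 s, during which the arm holds its last target.

## Working session

There is one attempt and no reset: what is moved stays moved. The work goes in short steps, Python scripts to look and compute and a tool call to move; the robot and the scene stay as the last step left them, time stands still between calls to the robot, and variables do not carry over. Pictures are saved under pics/ and viewed, and the job is handed in when it is done.

Besides the shell and the picture viewer there is one more tool, called as a command line: name --argument value ..., lists and objects as JSON in quotes. carry_out: Moves the arm, as the interface text tells. Its arguments: {"type":"object","properties":{"deltas":{"type":"array"},"newtons":{"type":"number"}},"required":["deltas"]}

```bash
ls; mkdir -p pics; cat > h.py <<'E'
import numpy as np, cv2
from rig import env
def frame(n):
    return env.grab_frame(n)
def ray(f,px):
    K=np.array(f["camera_matrix"]);r,c=px
    d=cv2.undistortPoints(np.array([[[c,r]]],float),K,np.array([f["k1"],0,0,0],float))[0,0]
    return np.array([d[0],-d[1],-1.0])
def att(f):
    return np.array(f["attitude"])
def world(f,px,z=None):
    """z None: depth; else intersect plane"""
    R=att(f);o=np.array(f["xyz"]);d=R@ray(f,px)
    if z is None:
        r,c=int(round(px[0])),int(round(px[1]));
        p=f["range_z"][max(r-1,0):r+2,max(c-1,0):c+2];p=p[p>0]
        return o+d*np.median(p) if len(p) else None
    return o+d*(z-o[2])/d[2]
def cloud(f):
    K=np.array(f["camera_matrix"]);H,W=f["range_z"].shape
    c,r=np.meshgrid(np.arange(W),np.arange(H))
    p=cv2.undistortPoints(np.stack([c,r],-1).reshape(-1,1,2).astype(float),K,np.array([f["k1"],0,0,0],float)).reshape(H,W,2)
    d=np.stack([p[...,0],-p[...,1],-np.ones((H,W))],-1)@att(f).T
    return np.array(f["xyz"])+d*f["range_z"][...,None]
def save(n,im):
    cv2.imwrite("pics/"+n+".png",im[...,::-1])
E
python3 - <<'E'
from h import *
np.set_printoptions(precision=4,suppress=True)
print(env.observe())
for n in("top","side"):
    f=frame(n);save(n+"0",f["image"]);np.savez(n+"0.npz",**f)
    print(n,f["xyz"],f["attitude"],f["camera_matrix"],f["k1"])
    for l in ["stopper_grip","stopper_flange","flask_mouth","box","cover_handle","release_knob","cup","cast","burner"]:
        print(l,[(np.round(m["pixel"],1),round(m["score"],2),world(f,m["pixel"])) for m in env.mark_of(n,l)])
E
```

```text
pics
{'time': 0.0, 'qpos': array([-76.7771,   5.0142,  10.0363,  95.0999,   0.0016,  90.0015]), 'qd': array([ 0.0103,  0.0258, -0.0059, -0.0284,  0.1278, -0.1359]), 'joint_efforts': array([  0.0063, -52.0391,  46.4804,   0.0163,   0.0004,  -0.    ]), 'tcp_pos': array([ 0.1258, -0.5352,  0.2306]), 'orientation': array([[ 0.9735,  0.2287, -0.0003],
       [ 0.2287, -0.9735,  0.0013],
       [ 0.    , -0.0014, -1.    ]]), 'force': array([-0.5375,  0.2981,  0.366 ]), 'wrist_torque': array([-0.0349, -0.0179,  0.0059]), 'width': 0.0854667895579105}
top [0.437  0.0419 1.0779] [[-0.0173  0.989  -0.1468]
 [-0.9998 -0.0181 -0.004 ]
 [-0.0066  0.1467  0.9892]] [[457.0506   0.     322.233 ]
 [  0.     457.0506 199.5012]
 [  0.       0.       1.    ]] -0.017086080996348885
stopper_grip [(array([202.3, 324.6]), 0.57, array([0.5778, 0.0409, 0.0864])), (array([244.6, 311.6]), 0.5, array([0.4869, 0.0712, 0.0676]))]
stopper_flange [(array([205.6, 329.3]), 0.9, array([0.5702, 0.0307, 0.0878])), (array([282.3, 305.3]), 0.7, array([0.4059, 0.0852, 0.0867])), (array([242.4, 311.8]), 0.57, array([0.4917, 0
[... 1505 characters left out ...]
 (array([344.5, 195.1]), 0.61, array([0.6574, 0.4109, 0.0121]))]
box [(array([227.2, 220.8]), 0.73, array([0.7828, 0.1429, 0.0364])), (array([188.5, 351.1]), 0.67, array([ 0.5473, -0.0562,  0.0885]))]
cover_handle [(array([153.6, 374.4]), 0.96, array([ 0.5434, -0.2179,  0.1017]))]
release_knob [(array([157.1, 408.8]), 0.54, array([ 0.4535, -0.2169,  0.1138])), (array([265.1, 313.2]), 0.33, array([0.5178, 0.2232, 0.0968]))]
cup [(array([228.6, 223.2]), 0.64, array([0.7793, 0.1395, 0.0311]))]
cast [(array([291.5, 202.7]), 0.85, array([0.7077, 0.3154, 0.0295])), (array([248.8, 352.8]), 0.41, array([0.487 , 0.0867, 0.0382]))]
burner [(array([341.5, 197.5]), 0.7, array([0.6563, 0.405 , 0.014 ]))]
```

View pics/top0.png

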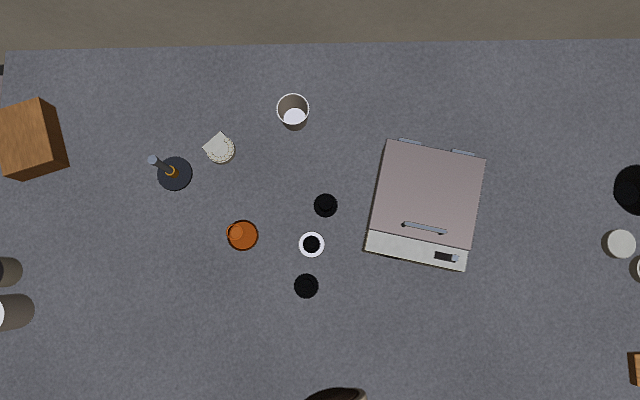

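View pics/side0.png

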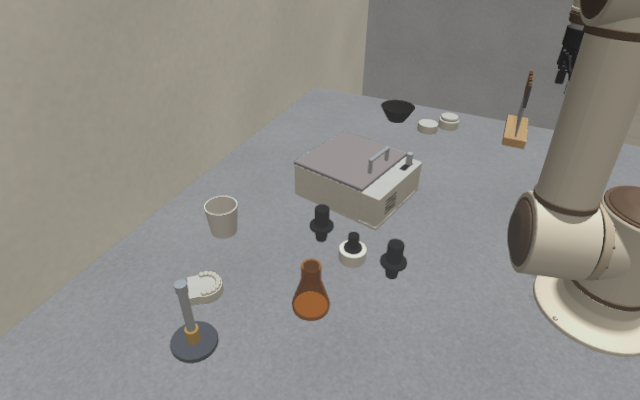

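```bash
python3 - <<'E'
import numpy as np,cv2
s=np.load("side0.npz")["image"][180:320,270:430]
t=np.load("top0.npz")["image"][180:310,210:350]
cv2.imwrite("pics/crop_s.png",cv2.resize(s,None,fx=4.5,fy=4,interpolation=3)[...,::-1])
cv2.imwrite("pics/crop_t.png",cv2.resize(t,None,fx=4.5,fy=4.5,interpolation=3)[...,::-1])
E
```

```text
(no output)
```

View pics/crop_s.png

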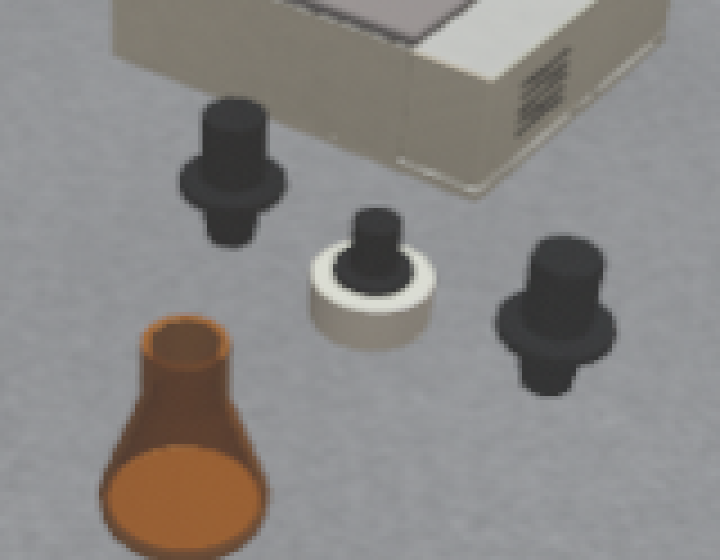

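View pics/crop_t.png

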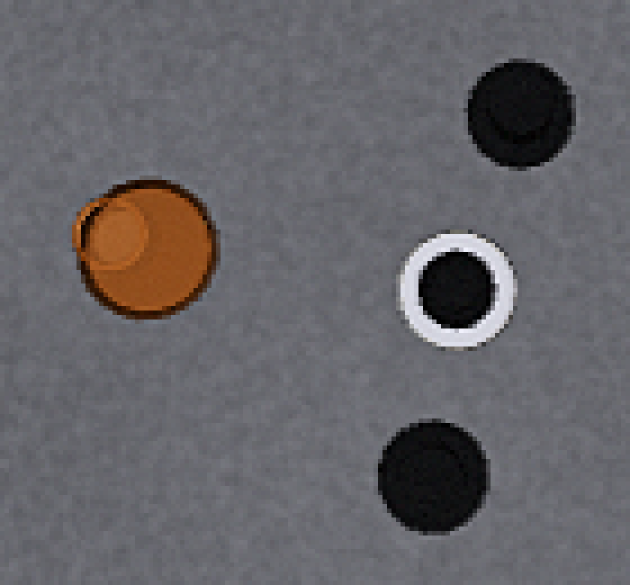

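The three black stoppers are in the top view at (205,325), (244,311) and (286,306). The one at (244,311) is the smallest: in both enlarged crops it is the only one in the white ring, and its flange is clearly narrower. I'll use that one. Next I'll measure exactly.

```bash
python3 - <<'E'
from h import *
np.set_printoptions(precision=4,suppress=True)
T=dict(np.load("top0.npz"));S=dict(np.load("side0.npz"))
P=cloud(T);Q=cloud(S)
def circ(pts):
    A=np.c_[2*pts,np.ones(len(pts))];b=(pts**2).sum(1);x=np.linalg.lstsq(A,b,rcond=None)[0]
    return x[:2],np.sqrt(x[2]+x[:2]@x[:2])
# white ring in both images: outer top-edge in top; mask
for n,f in(("top",T),("side",S)):
    im=f["image"].astype(int);C=cloud(f)
    near=(np.hypot(C[...,0]-.487,C[...,1]-.075)<.06)
    d=near&(C[...,2]>.06)&(C[...,2]<.075); print(n,"knobtop",d.sum(),C[d].mean(0), np.median(C[d],0))
    w=near&(im.min(2)>150); print("ring",w.sum(),C[w].mean(0))
    # black disk inside
    if w.any():
        cs,_=cv2.findContours(w.astype(np.uint8),cv2.RETR_CCOMP,cv2.CHAIN_APPROX_NONE)
        for c in cs:
            if len(c)>15:
                pts=np.array([world(f,(p[0][1],p[0][0]),.03)[:2] for p in c]);print(n,"ring contour",len(c),circ(pts))
    # flask rim
    for z in (.10,.11):
        d=(np.hypot(C[...,0]-.525,C[...,1]-.24)<.05)&(C[...,2]>z-.004)
        print(n,"flask hi",z,d.sum(),C[d].mean(0) if d.any() else None)
# table z check, box edges via height
C=P;m=(C[...,2]>.08)&(C[...,2]<.115)&(np.abs(C[...,0]-.57)<.2)&(np.abs(C[...,1]+.15)<.2)
m=cv2.morphologyEx(m.astype(np.uint8),cv2.MORPH_OPEN,np.ones((3,3)))
cs,_=cv2.findContours(m,0,1);c=max(cs,key=cv2.contourArea)
pts=np.array([C[p[0][1],p[0][0]] for p in c]);r=cv2.minAreaRect(pts[:,:2].astype(np.float32));print("box rect",r)
for n,f in(("top",T),("side",S)):
    C=cloud(f)
    for lo,hi,t in((.128,.15,"bar"),(.117,.125,"knob?")):
        d=(C[...,2]>lo)&(C[...,2]<hi)&(np.abs(C[...,0]-.5)<.1)&(np.abs(C[...,1]+.18)<.12)
        p=C[d];print(n,t,len(p));
        if t=="knob?": p=p[p[:,0]<.48]
        if len(p)>3:
            u=np.linalg.svd(p[:,:2]-p[:,:2].mean(0))[2][0];print(p.mean(0),u,np.degrees(np.arctan2(u[1],u[0])),np.ptp((p[:,:2]-p[:,:2].mean(0))@u), p[:,2].max())
E
```

```text
top knobtop 91 [0.4901 0.0729 0.0675] [0.4903 0.0725 0.0676]
ring 283 [0.486  0.0712 0.1036]
top ring contour 71 (array([0.4901, 0.0734]), np.float64(0.028147247812524947))
top ring contour 53 (array([0.4906, 0.0734]), np.float64(0.021415408058949))
top flask hi 0.1 121 [0.5147 0.2342 0.1075]
top flask hi 0.11 93 [0.5154 0.2349 0.1094]
side knobtop 89 [0.4894 0.0787 0.0659] [0.4895 0.079  0.0667]
ring 242 [0.4833 0.0809 0.0227]
side ring contour 23 (array([0.4302, 0.1149]), np.float64(0.006780002417826358))
side ring contour 92 (array([0.4914, 0.0758]), np.float64(0.0264509854863117))
side flask hi 0.1 262 [0.5145 0.2392 0.1049]
side flask hi 0.11 132 [0.5152 0.2384 0.1086]
box rect ((0.5745812058448792, -0.17867447435855865), (0.22309747338294983, 0.26190629601478577), 76.54524993896484)
top bar 208
[ 0.5152 -0.1645  0.1395] [0.2295 0.9733] 76.73058833964726 0.08777055143029183 0.14511824881180357
top knob? 49
[ 0.4525 -0.226   0.1215] [-0.9578 -0.2875] -163.2946228694625 0.016299165323568093 0.12492050471017258
side bar 105
[ 0.5165 -0.1549  0.1373] [0.2147 0.9767] 77.60291145793781 0.08980234379411459 0.14116617716666868
side knob? 46
[ 0.4542 -0.2216  0.1204] [0.0197 0.9998] 88.87147264358678 0.02030580816943289 0.12317827173285478
```

```bash
python3 - <<'E'
from h import *
np.set_printoptions(precision=4,suppress=True)
for n in("top","side"):
    f=dict(np.load(n+"0.npz"));C=cloud(f)
    for zmin in(.104,.1065):
        d=(np.hypot(C[...,0]-.515,C[...,1]-.236)<.04)&(C[...,2]>zmin)
        p=C[d][:,:2].astype(np.float32);print(n,zmin,len(p),cv2.minEnclosingCircle(p))
    # knob top and stopper
    d=(np.hypot(C[...,0]-.49,C[...,1]-.076)<.025)&(C[...,2]>.0655)
    print("knob",d.sum(),cv2.minEnclosingCircle(C[d][:,:2].astype(np.float32)))
    # reproject check overlay
    im=f["image"].copy();im=cv2.resize(im,None,fx=4,fy=4,interpolation=cv2.INTER_CUBIC)
    K=f["camera_matrix"];R=f["attitude"]
    def proj(p):
        q=R.T@(np.array(p)-f["xyz"]);q=np.array([q[0],-q[1],-q[2]])
        return cv2.projectPoints(q.reshape(1,3),np.zeros(3),np.zeros(3),K,np.array([f["k1"],0,0,0.]))[0].ravel()
    def draw(c,r,z,col):
        pts=[proj([c[0]+r*np.cos(a),c[1]+r*np.sin(a),z])*4+1.5 for a in np.linspace(0,6.28,60)]
        cv2.polylines(im,[np.array(pts).astype(np.int32)],True,col,1)
    draw((.515,.237),.018,.11,(0,255,0));draw((.515,.237),.037,0,(0,0,255))
    draw((.490,.074),.012,.068,(0,255,0));draw((.490,.074),.030,.03,(255,0,0));draw((.490,.074),.020,.036,(255,255,0))
    c=proj((.503,.155,.05))*4
    x,y=int(c[0]),int(c[1]);save("ov_"+n,im[y-280:y+280,x-300:x+300])
E
```

```text
top 0.104 100 ((0.5153948068618774, 0.23432807624340057), 0.018070299178361893)
top 0.1065 92 ((0.5153948068618774, 0.23432807624340057), 0.018070299178361893)
knob 79 ((0.49005311727523804, 0.0729677602648735), 0.011693159118294716)
side 0.104 155 ((0.5158818364143372, 0.2382165789604187), 0.018743082880973816)
side 0.1065 121 ((0.5158818364143372, 0.2382165789604187), 0.018743082880973816)
knob 63 ((0.49044936895370483, 0.07658977806568146), 0.012141658924520016)
```

View pics/ov_top.png

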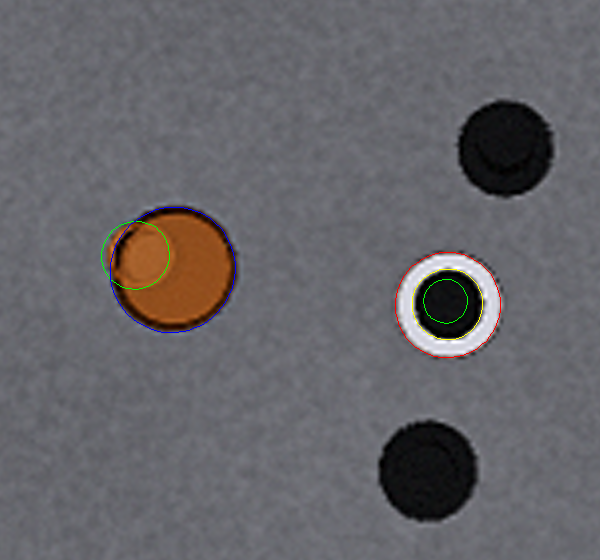

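View pics/ov_side.png

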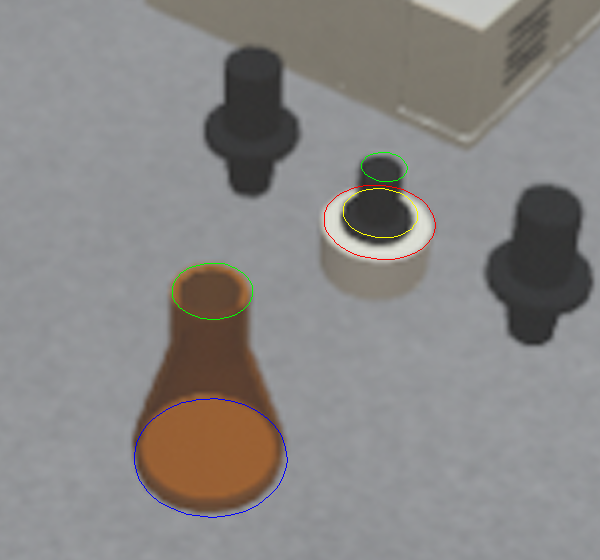

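Both cameras give the same flask-minus-stopper offset, (0.0254, 0.1615). In absolute y they differ by 3.6 mm, so I use the mean: stopper (0.490, 0.075), flask (0.5155, 0.236), bar about (0.5155, -0.162) with box yaw -13.3°, knob about (0.453, -0.224). Moving towards the stopper now.

carry_out --deltas '[{"fingers": 0.1, "dp": [2.8, -2.9, 0], "twist": 0}, {"fingers": 0.1, "dp": [2.8, -2.9, 0], "twist": 0}, {"fingers": 0.1, "dp": [2.8, -2.9, 0], "twist": 0}, {"fingers": 0.1, "dp": [2.8, -2.9, 0], "twist": 0}, {"fingers": 0.1, "dp": [2.8, -2.9, 0], "twist": 0}]' --newtons 30

```text
time: 1.42
tcp_pos: [0.2293, -0.3606, 0.2313]
orientation: [[0.974, 0.228, 0.0], [0.228, -0.974, -0.0], [0.0, 0.0, -1.0]]
force: [0.8, 0.4, -0.4]
width: 0.0468
```

carry_out --deltas '[{"fingers": 0.1, "dp": [2.8, -2.9, 0], "twist": 0}, {"fingers": 0.1, "dp": [2.8, -2.9, 0], "twist": 0}, {"fingers": 0.1, "dp": [2.8, -2.9, 0], "twist": 0}, {"fingers": 0.1, "dp": [2.8, -2.9, 0], "twist": 0}, {"fingers": 0.1, "dp": [2.8, -2.9, 0], "twist": 0}]'

```text
time: 1.83
tcp_pos: [0.3325, -0.1873, 0.2316]
orientation: [[0.974, 0.228, 0.001], [0.228, -0.974, -0.001], [0.001, 0.001, -1.0]]
force: [0.4, -1.7, 0.2]
width: 0.0465
```

carry_out --deltas '[{"fingers": 0.1, "dp": [0, 0, 0], "twist": -7}, {"fingers": 0.1, "dp": [0, 0, 0], "twist": -7}, {"fingers": 0.1, "dp": [0, 0, 0], "twist": -7}, {"fingers": 0.1, "dp": [0, 0, 0], "twist": -7}, {"fingers": 0.1, "dp": [0, 0, 0], "twist": 0}]'

```text
time: 2.25
tcp_pos: [0.3322, -0.1889, 0.2314]
orientation: [[0.748, 0.664, 0.0], [0.664, -0.748, -0.0], [0.0, 0.0, -1.0]]
force: [0.5, 0.7, -0.6]
width: 0.0471
```

```bash
cat >> h.py <<'E'
def togo(target):
    s=env.observe();R=np.array(s["orientation"]);d=np.array(target)-s["tcp_pos"]
    y=R[:,1];np.set_printoptions(precision=4,suppress=True)
    print("t",round(s["time"],2),"tcp",s["tcp_pos"],"jawang",round(np.degrees(np.arctan2(y[1],y[0])),2),"zax",R[:,2],"w",round(s["width"],4),"F",s["force"],"q",s["qpos"].round(1))
    print("togo tool cm",(R.T@d*100).round(2))
E
python3 -c "
from h import *
togo((.490,.075,.16))"
```

```text
t 2.25 tcp [ 0.3322 -0.1889  0.2314] jawang -48.42 zax [ 0.0003 -0.0002 -1.    ] w 0.0471 F [ 0.5276  0.6575 -0.6006] q [-29.6 -17.8 -10.6  97.2  -0.  108.8]
togo tool cm [29.32 -9.26  7.14]
```

carry_out --deltas '[{"fingers": 0.1, "dp": [3.6, -1.15, 0.7], "twist": 0}, {"fingers": 0.1, "dp": [3.6, -1.15, 0.7], "twist": 0}, {"fingers": 0.1, "dp": [3.6, -1.15, 0.7], "twist": 0}, {"fingers": 0.1, "dp": [3.6, -1.15, 0.7], "twist": 0}, {"fingers": 0.1, "dp": [3.6, -1.15, 0.7], "twist": 0}]'

```text
time: 2.67
tcp_pos: [0.4301, -0.0256, 0.1962]
orientation: [[0.756, 0.655, 0.001], [0.655, -0.756, -0.0], [0.001, 0.001, -1.0]]
force: [-0.2, -0.8, 0.1]
width: 0.0472
```

carry_out --deltas '[{"fingers": 0.1, "dp": [3.6, -1.15, 0.7], "twist": 0}, {"fingers": 0.1, "dp": [3.6, -1.15, 0.7], "twist": 0}, {"fingers": 0.1, "dp": [3.6, -1.15, 0.7], "twist": 0}, {"fingers": 0.1, "dp": [0.5, -0.05, 0.7], "twist": 0}, {"fingers": 0.1, "dp": [0, 0, 0], "twist": 0}]'

```text
time: 3.08
tcp_pos: [0.4915, 0.0751, 0.1663]
orientation: [[0.753, 0.658, -0.003], [0.658, -0.753, -0.0], [-0.002, -0.002, -1.0]]
force: [-0.4, -0.3, 0.9]
width: 0.047
```

```bash
python3 - <<'E'
from h import *
togo((.490,.075,.041))
for n in("top","side"):
    f=frame(n);save(n+"1",f["image"])
    print([m["pixel"] for m in env.mark_of(n,"stopper_grip")])
    p=env.observe()["tcp_pos"]
    q=np.array(f["attitude"]).T@(p-f["xyz"]);c=f["camera_matrix"]@np.array([q[0],-q[1],-q[2]]);c=c/c[2];x,y=int(c[0]),int(c[1]);print(x,y)
    save("c1_"+n,cv2.resize(f["image"][max(y-70,0):y+80,x-90:x+90],None,fx=4,fy=4))
E
```

```text
t 3.08 tcp [0.4915 0.0751 0.1663] jawang -48.83 zax [-0.003  -0.0004 -1.    ] w 0.047 F [-0.3954 -0.2771  0.8702] q [  8.7  -2.9  -5.1  88.    0.  147.5]
togo tool cm [-0.09 -0.07 12.53]
[[117.3, 292.7]]
309 240
[[210.0, 318.5], [247.3, 396.7], [234.6, 353.3]]
357 193
```

View pics/c1_side.png

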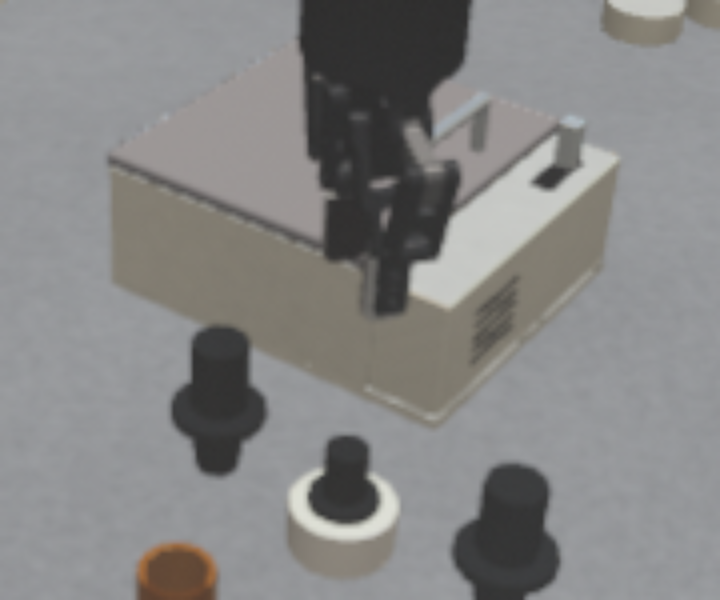

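The side view shows the gripper over the ring stopper and clear of its neighbours. Descending.

carry_out --deltas '[{"fingers": 0.1, "dp": [-0.1, -0.07, 3], "twist": 0}, {"fingers": 0.1, "dp": [0, 0, 3], "twist": 0}, {"fingers": 0.1, "dp": [0, 0, 3], "twist": 0}, {"fingers": 0.1, "dp": [0, 0, 2], "twist": 0}, {"fingers": 0.1, "dp": [0, 0, 1.5], "twist": 0}]'

```text
time: 3.7
tcp_pos: [0.4893, 0.0721, 0.0419]
orientation: [[0.754, 0.657, -0.001], [0.657, -0.754, -0.0], [-0.001, -0.0, -1.0]]
force: [-0.1, 0.1, -0.6]
width: 0.0468
```

carry_out --deltas '[{"fingers": 0.1, "dp": [0, 0, 0], "twist": 0}, {"fingers": -0.2, "dp": [0, 0, 0], "twist": 0}, {"fingers": -0.4, "dp": [0, 0, 0], "twist": 0}, {"fingers": -0.6, "dp": [0, 0, 0], "twist": 0}, {"fingers": -1, "dp": [0, 0, 0], "twist": 0}]'

```text
time: 4.12
tcp_pos: [0.4912, 0.0732, 0.0452]
orientation: [[0.753, 0.659, 0.003], [0.659, -0.753, -0.0], [0.002, 0.002, -1.0]]
force: [-0.3, -3.1, 7.3]
width: 0.0229
```

carry_out --deltas '[{"fingers": -1, "dp": [0, 0, 0], "twist": 0}, {"fingers": -1, "dp": [0, 0, 0], "twist": 0}, {"fingers": -1, "dp": [0, 0, 0], "twist": 0}, {"fingers": -1, "dp": [0, 0, 0], "twist": 0}]'

```text
time: 4.45
tcp_pos: [0.4912, 0.0732, 0.0452]
orientation: [[0.752, 0.659, 0.003], [0.659, -0.752, -0.0], [0.002, 0.002, -1.0]]
force: [-2.2, -3.2, 7.9]
width: 0.0231
```

Gripped at 23 mm. The fingertips press on the flange with about 8 N, so I'm lifting.

carry_out --deltas '[{"fingers": -1, "dp": [0, 0, -0.5], "twist": 0}, {"fingers": -1, "dp": [0, 0, -1.5], "twist": 0}, {"fingers": -1, "dp": [0, 0, -3], "twist": 0}, {"fingers": -1, "dp": [0, 0, -4], "twist": 0}, {"fingers": -1, "dp": [0, 0, -3], "twist": 0}]'

```text
time: 4.87
tcp_pos: [0.4903, 0.0736, 0.1665]
orientation: [[0.752, 0.659, 0.002], [0.659, -0.752, 0.0], [0.002, 0.001, -1.0]]
force: [1.5, 0.9, -0.2]
width: 0.0226
```

carry_out --deltas '[{"fingers": -1, "dp": [0, 0, 0], "twist": 0}, {"fingers": -1, "dp": [0, 0, 0], "twist": 0}]'

```text
time: 5.03
tcp_pos: [0.4914, 0.0737, 0.1658]
orientation: [[0.752, 0.659, 0.004], [0.659, -0.752, 0.001], [0.004, 0.002, -1.0]]
force: [1.0, -0.2, -0.6]
width: 0.0229
```

```bash
python3 - <<'E'
from h import *
togo((.5155,.236,.19))
p=env.observe()["tcp_pos"]
for n in("top","side"):
    f=frame(n);save(n+"2",f["image"]);np.savez(n+"2.npz",**f)
    print([(m["pixel"],world(f,m["pixel"])) for m in env.mark_of(n,"stopper_flange")])
    q=np.array(f["attitude"]).T@(p-f["xyz"]);c=f["camera_matrix"]@np.array([q[0],-q[1],-q[2]]);c=c/c[2];x,y=int(c[0]),int(c[1]);print(x,y)
    save("c2_"+n,cv2.resize(f["image"][max(y-60,0):y+90,x-90:x+90],None,fx=4,fy=4,interpolation=cv2.INTER_CUBIC))
E
```

```text
t 5.03 tcp [0.4914 0.0737 0.1658] jawang -48.78 zax [ 0.0043  0.0008 -1.    ] w 0.0229 F [ 1.0122 -0.2273 -0.5874] q [  8.5  -3.4  -5.6  87.5   0.  147.3]
togo tool cm [ 12.52 -10.61  -2.39]
[]
308 239
[([262.9, 391.3], array([0.3988, 0.1038, 0.0473])), ([203.7, 353.7], array([0.4925, 0.0883, 0.1552])), ([225.4, 317.3], array([0.5828, 0.0571, 0.0477]))]
357 195
```

View pics/c2_side.png

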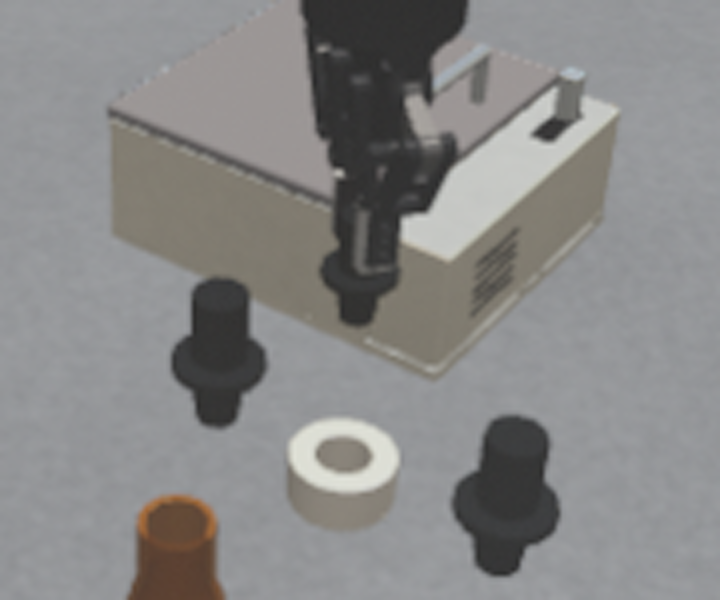

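View pics/c2_top.png

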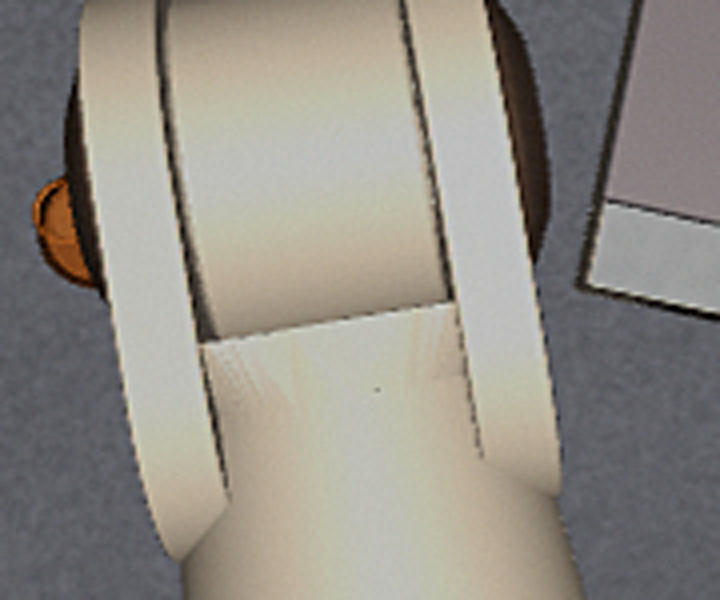

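The stopper is held straight at about (203,354) in the side view. Moving over the flask.

carry_out --deltas '[{"fingers": -1, "dp": [1.5, -1.2, -0.5], "twist": 0}, {"fingers": -1, "dp": [3, -2.6, -0.5], "twist": 0}, {"fingers": -1, "dp": [3, -2.6, 0], "twist": 0}, {"fingers": -1, "dp": [3, -2.6, 0], "twist": 0}, {"fingers": -1, "dp": [2, -1.6, 0], "twist": 0}]'

```text
time: 5.65
tcp_pos: [0.5139, 0.2384, 0.1719]
orientation: [[0.751, 0.66, -0.002], [0.66, -0.751, -0.0], [-0.001, -0.001, -1.0]]
force: [0.7, 0.3, -0.8]
width: 0.023
```

carry_out --deltas '[{"fingers": -1, "dp": [0, 0, 0], "twist": 0}, {"fingers": -1, "dp": [0, 0, 0], "twist": 0}, {"fingers": -1, "dp": [0, 0, 0], "twist": 0}]'

```text
time: 5.9
tcp_pos: [0.5139, 0.2352, 0.1723]
orientation: [[0.752, 0.659, -0.002], [0.659, -0.752, -0.001], [-0.002, -0.0, -1.0]]
force: [0.8, 0.5, -0.4]
width: 0.0228
```

```bash
python3 - <<'E'
from h import *
togo((.5155,.236,.155))
p=env.observe()["tcp_pos"]
n="side"
f=frame(n);save(n+"3",f["image"]);np.savez(n+"3.npz",**f)
K=f["camera_matrix"];R=f["attitude"]
def proj(p):
    q=R.T@(np.array(p)-f["xyz"]);q=np.array([q[0],-q[1],-q[2]])
    return cv2.projectPoints(q.reshape(1,3),np.zeros(3),np.zeros(3),K,np.array([f["k1"],0,0,0.]))[0].ravel()
im=cv2.resize(f["image"],None,fx=5,fy=5,interpolation=cv2.INTER_CUBIC)
def draw(c,r,col):
    pts=[proj([c[0]+r*np.cos(a),c[1]+r*np.sin(a),c[2]])*5+2 for a in np.linspace(0,6.28,60)]
    cv2.polylines(im,[np.array(pts).astype(np.int32)],True,col,1)
b=np.array([0.0002,.0018,0])
draw((.5159,.2382,.11),.018,(0,255,0))
draw(p+b-[0,0,.0152],.020,(255,255,0));draw(p+b-[0,0,.0402],.009,(255,0,0))
x,y=(proj(p)*5).astype(int);save("c3",im[y-200:y+350,x-300:x+300])
C=cloud(f)
for lo,hi in((p[2]-.040,p[2]-.018),(p[2]-.018,p[2]-.008)):
    d=(np.hypot(C[...,0]-p[0],C[...,1]-p[1])<.04)&(C[...,2]>lo)&(C[...,2]<hi)
    print(d.sum(),C[d].mean(0),C[d].min(0),C[d].max(0))
E
```

```text
t 5.9 tcp [0.5139 0.2352 0.1723] jawang -48.76 zax [-0.0017 -0.001  -1.    ] w 0.0228 F [ 0.7997  0.5203 -0.3558] q [ 24.6   6.4   5.   88.8  -0.  163.4]
togo tool cm [0.18 0.04 1.73]
62 [0.5104 0.245  0.1409] [0.5029 0.2381 0.1329] [0.5211 0.2492 0.1495]
171 [0.511  0.2472 0.1615] [0.4931 0.225  0.1566] [0.5319 0.2581 0.1643]
```

View pics/c3.png

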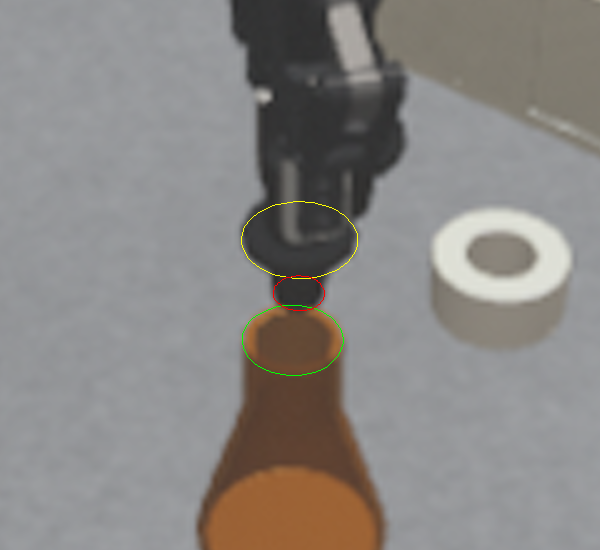

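The overlay matches. Remaining offset is about 2 mm along tool x. Correcting it and lowering.

carry_out --deltas '[{"fingers": -1, "dp": [0.15, 0, 0.8], "twist": 0}, {"fingers": -1, "dp": [0, 0, 1], "twist": 0}, {"fingers": -1, "dp": [0, 0, 0.7], "twist": 0}, {"fingers": -1, "dp": [0, 0, 0], "twist": 0}, {"fingers": -1, "dp": [0, 0, 0], "twist": 0}]'

```text
time: 6.37
tcp_pos: [0.5152, 0.236, 0.1475]
orientation: [[0.753, 0.659, -0.001], [0.659, -0.753, -0.001], [-0.001, -0.0, -1.0]]
force: [-1.3, -0.1, 0.1]
width: 0.023
```

```bash
python3 - <<'E'
from h import *
togo((.5155,.236,.1255))
p=env.observe()["tcp_pos"]
f=frame("side");im=cv2.resize(f["image"][190:330,250:390],None,fx=4.2,fy=4.2,interpolation=cv2.INTER_CUBIC);save("c4",im)
E
```

```text
t 6.37 tcp [0.5152 0.236  0.1475] jawang -48.81 zax [-0.0013 -0.0006 -1.    ] w 0.023 F [-1.2668 -0.1083  0.0559] q [ 24.6   6.5   2.4  86.   -0.  163.4]
togo tool cm [0.03 0.02 2.2 ]
```

View pics/c4.png

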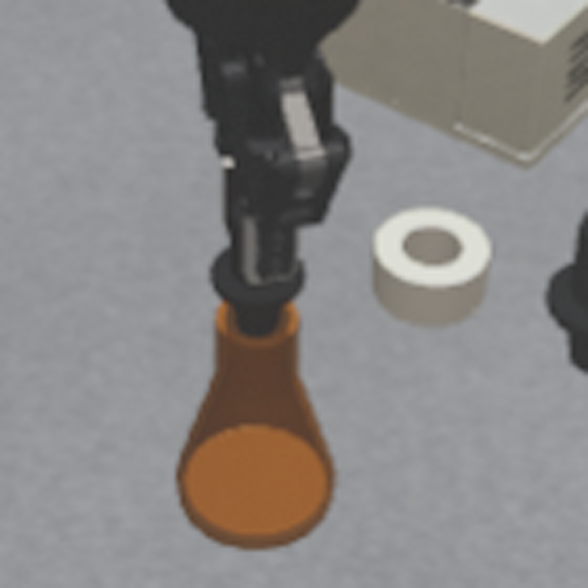

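The plug foot is inside the mouth, just below the rim, and centred, with no contact force. Lowering in small steps.

carry_out --deltas '[{"fingers": -1, "dp": [0, 0, 0.5], "twist": 0}, {"fingers": -1, "dp": [0, 0, 0.3], "twist": 0}, {"fingers": -1, "dp": [0, 0, 0.3], "twist": 0}]'

```text
time: 6.67
tcp_pos: [0.5156, 0.2366, 0.137]
orientation: [[0.752, 0.659, 0.0], [0.659, -0.752, 0.0], [0.0, 0.0, -1.0]]
force: [-0.8, -0.7, -1.1]
width: 0.0227
```

carry_out --deltas '[{"fingers": -1, "dp": [0, 0, 0.25], "twist": 0}, {"fingers": -1, "dp": [0, 0, 0.2], "twist": 0}, {"fingers": -1, "dp": [0, 0, 0.15], "twist": 0}]'

```text
time: 6.92
tcp_pos: [0.5155, 0.2366, 0.131]
orientation: [[0.752, 0.659, -0.0], [0.659, -0.752, -0.0], [-0.0, -0.0, -1.0]]
force: [-0.9, -0.3, -0.6]
width: 0.0226
```

carry_out --deltas '[{"fingers": -1, "dp": [0, 0, 0.2], "twist": 0}, {"fingers": -1, "dp": [0, 0, 0.15], "twist": 0}, {"fingers": -1, "dp": [0, 0, 0], "twist": 0}]'

```text
time: 7.17
tcp_pos: [0.5155, 0.2365, 0.1274]
orientation: [[0.752, 0.659, -0.0], [0.659, -0.752, -0.0], [-0.0, 0.0, -1.0]]
force: [-0.2, 0.5, -1.0]
width: 0.023
```

carry_out --deltas '[{"fingers": -1, "dp": [0, 0, 0.15], "twist": 0}, {"fingers": -1, "dp": [0, 0, 0.15], "twist": 0}, {"fingers": -1, "dp": [0, 0, 0], "twist": 0}]'

```text
time: 7.42
tcp_pos: [0.5158, 0.2365, 0.1253]
orientation: [[0.752, 0.659, 0.001], [0.659, -0.752, 0.0], [0.001, 0.001, -1.0]]
force: [-0.4, -2.4, 3.8]
width: 0.0227
```

Contact at z = 0.1253, as predicted (0.1252). A slight further press.

carry_out --deltas '[{"fingers": -1, "dp": [0, 0, 0.15], "twist": 0}, {"fingers": -1, "dp": [0, 0, 0.15], "twist": 0}, {"fingers": -1, "dp": [0, 0, 0], "twist": 0}]'

```text
time: 7.67
tcp_pos: [0.5164, 0.2369, 0.1252]
orientation: [[0.752, 0.659, 0.004], [0.659, -0.752, 0.002], [0.004, 0.001, -1.0]]
force: [-4.5, -3.1, 20.6]
width: 0.0232
```

```bash
python3 - <<'E'
from h import *
togo((.5155,.236,.1255))
f=frame("side");im=cv2.resize(f["image"][190:330,250:390],None,fx=4.2,fy=4.2,interpolation=cv2.INTER_CUBIC);save("c5",im)
E
```

```text
t 7.67 tcp [0.5164 0.2369 0.1252] jawang -48.78 zax [ 0.0042  0.0019 -1.    ] w 0.0232 F [-4.5401 -3.0694 20.5643] q [ 24.6   6.4  -0.1  83.2  -0.  163.4]
togo tool cm [-0.12  0.01 -0.03]
```

View pics/c5.png

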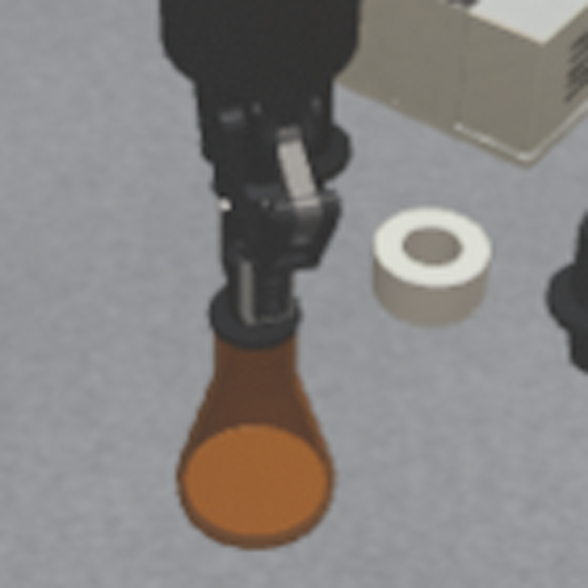

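The flange sits on the rim and the flask foot (479..545 px rows in the crop) is unmoved. Relieving the press and opening.

carry_out --deltas '[{"fingers": -1, "dp": [0, 0, -0.15], "twist": 0}, {"fingers": -1, "dp": [0, 0, -0.13], "twist": 0}, {"fingers": -0.3, "dp": [0, 0, 0], "twist": 0}, {"fingers": 0.1, "dp": [0, 0, 0], "twist": 0}, {"fingers": 0.1, "dp": [0, 0, 0], "twist": 0}]'

```text
time: 8.13
tcp_pos: [0.5154, 0.2366, 0.1241]
orientation: [[0.752, 0.659, -0.001], [0.659, -0.752, -0.0], [-0.0, -0.0, -1.0]]
force: [0.5, 0.0, 0.5]
width: 0.0468
```

carry_out --deltas '[{"fingers": 0.1, "dp": [0, 0, 0], "twist": 0}, {"fingers": 0.1, "dp": [0, 0, -1], "twist": 0}, {"fingers": 0.1, "dp": [0, 0, -3], "twist": 0}, {"fingers": 0.1, "dp": [0, 0, -4], "twist": 0}, {"fingers": 0.1, "dp": [0, 0, -4], "twist": 0}]'

```text
time: 8.55
tcp_pos: [0.5149, 0.2363, 0.246]
orientation: [[0.752, 0.659, -0.001], [0.659, -0.752, -0.001], [-0.001, -0.0, -1.0]]
force: [0.9, 0.1, 0.4]
width: 0.0473
```

```bash
python3 - <<'E'
from h import *
togo((.5155,-.162,.24))
f=frame("side");np.savez("side6.npz",**f);im=cv2.resize(f["image"][190:330,250:390],None,fx=4.2,fy=4.2,interpolation=cv2.INTER_CUBIC);save("c6",im)
C=cloud(f);d=(np.hypot(C[...,0]-.516,C[...,1]-.238)<.02)&(C[...,2]>.1465)&(C[...,2]<.156);print(d.sum(),C[d].mean(0),C[d][:,2].max(),C[d].std(0))
E
```

```text
t 8.55 tcp [0.5149 0.2363 0.246 ] jawang -48.78 zax [-0.0014 -0.0006 -1.    ] w 0.0473 F [0.8997 0.0527 0.4402] q [ 24.6   7.7  14.7  97.1   0.  163.4]
togo tool cm [-26.2   30.     0.62]
80 [0.5149 0.2398 0.1478] 0.14970980588709026 [0.0055 0.006  0.0008]
```

View pics/c6.png

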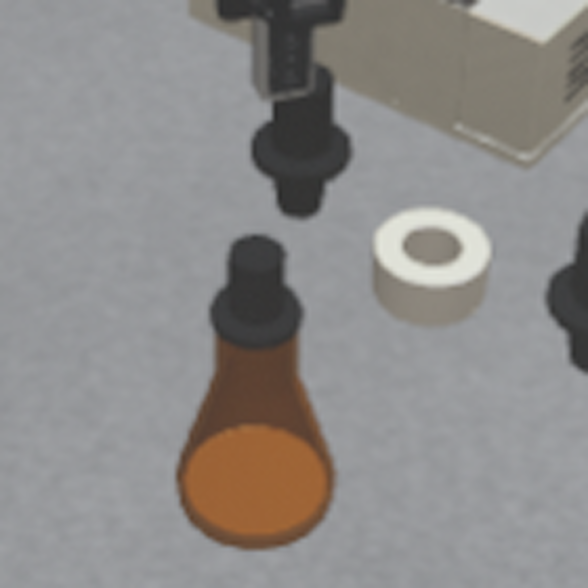

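The stopper's top is at z ≈ 0.148 (expected 0.148): home, straight, flask in place. Now to the handle.

carry_out --deltas '[{"fingers": 0.1, "dp": [-2.6, 3, 0], "twist": 0}, {"fingers": 0.1, "dp": [-2.6, 3, 0], "twist": 0}, {"fingers": 0.1, "dp": [-2.6, 3, 0], "twist": 0}, {"fingers": 0.1, "dp": [-2.6, 3, 0], "twist": 0}, {"fingers": 0.1, "dp": [-2.6, 3, 0], "twist": 0}]'

```text
time: 9.02
tcp_pos: [0.5163, 0.0365, 0.2454]
orientation: [[0.752, 0.659, 0.001], [0.659, -0.752, 0.0], [0.001, 0.001, -1.0]]
force: [1.5, 0.2, 0.9]
width: 0.0469
```

carry_out --deltas '[{"fingers": 0.1, "dp": [-2.6, 3, 0], "twist": 0}, {"fingers": 0.1, "dp": [-2.6, 3, 0], "twist": 0}, {"fingers": 0.1, "dp": [-2.6, 3, 0], "twist": 0}, {"fingers": 0.1, "dp": [-2.6, 3, 0], "twist": 0}, {"fingers": 0.1, "dp": [-2.6, 3, 0], "twist": 0}]'

```text
time: 9.43
tcp_pos: [0.5173, -0.1624, 0.2455]
orientation: [[0.752, 0.659, 0.001], [0.659, -0.752, -0.0], [0.001, 0.001, -1.0]]
force: [0.9, 0.5, -0.1]
width: 0.0465
```

carry_out --deltas '[{"fingers": 0.1, "dp": [0, 0, 0], "twist": -7.1}, {"fingers": 0.1, "dp": [0, 0, 0], "twist": -7.1}, {"fingers": 0.1, "dp": [0, 0, 0], "twist": -7.1}, {"fingers": 0.1, "dp": [0, 0, 0], "twist": -7.1}, {"fingers": 0.1, "dp": [0, 0, 0], "twist": -7.1}]'

```text
time: 9.85
tcp_pos: [0.5177, -0.1606, 0.2452]
orientation: [[0.224, 0.975, 0.0], [0.975, -0.224, -0.0], [0.0, 0.0, -1.0]]
force: [-1.1, -0.3, 0.5]
width: 0.0467
```

```bash
python3 - <<'E'
from h import *
togo((.5155,-.162,.119))
f=frame("side");save("side7",f["image"])
E
```

```text
t 9.85 tcp [ 0.5177 -0.1606  0.2452] jawang -12.95 zax [ 0.0004 -0.0001 -1.    ] w 0.0467 F [-1.0569 -0.2846  0.5178] q [-17.2   4.2  10.8  96.6   0.   85.7]
togo tool cm [-0.18 -0.19 12.62]
```

View pics/side7.png

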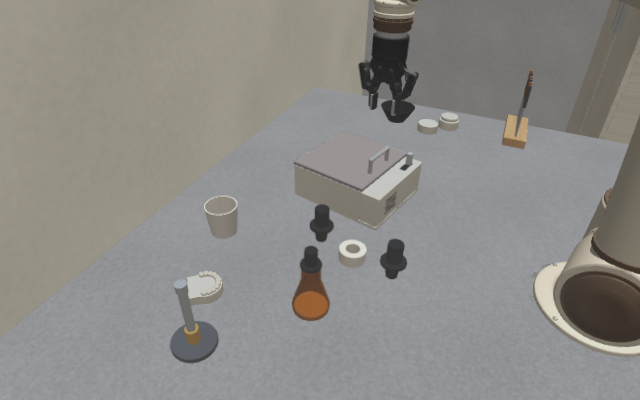

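carry_out --deltas '[{"fingers": 0.1, "dp": [-0.15, -0.2, 3], "twist": 0}, {"fingers": 0.1, "dp": [0, 0, 3], "twist": 0}, {"fingers": 0.1, "dp": [0, 0, 3], "twist": 0}, {"fingers": 0.1, "dp": [0, 0, 2.5], "twist": 0}, {"fingers": 0.1, "dp": [0, 0, 1], "twist": 0}]'

```text
time: 10.32
tcp_pos: [0.514, -0.1609, 0.1164]
orientation: [[0.232, 0.973, -0.004], [0.973, -0.232, 0.001], [0.0, -0.004, -1.0]]
force: [0.0, 0.5, 0.0]
width: 0.0468
```

```bash
python3 - <<'E'
from h import *
togo((.5155,-.162,.120))
f=frame("side");save("c8",cv2.resize(f["image"][90:220,310:450],None,fx=4.2,fy=4.2,interpolation=cv2.INTER_CUBIC))
E
```

```text
t 10.32 tcp [ 0.514  -0.1609  0.1164] jawang -13.43 zax [-0.004   0.0013 -1.    ] w 0.0468 F [0.0021 0.5177 0.0252] q [-17.4   2.9  -4.8  82.5   0.   86. ]
togo tool cm [-0.07  0.17 -0.37]
```

View pics/c8.png

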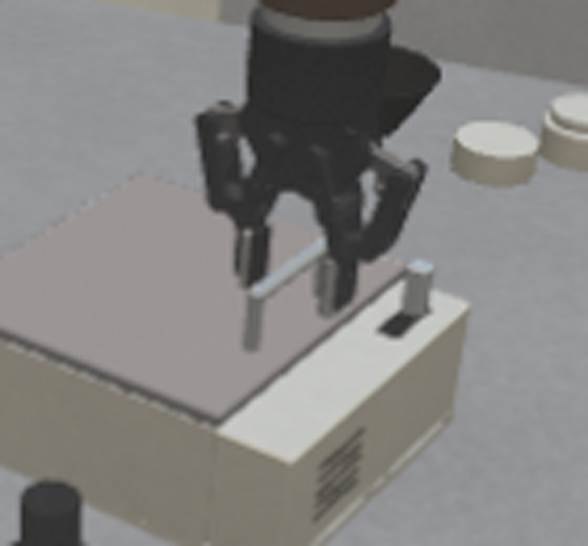

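The bar is between the fingers. Closing.

carry_out --deltas '[{"fingers": -0.3, "dp": [0, 0.1, 0], "twist": 0}, {"fingers": -0.6, "dp": [0, 0, 0], "twist": 0}, {"fingers": -1, "dp": [0, 0, 0], "twist": 0}, {"fingers": -1, "dp": [0, 0, 0], "twist": 0}, {"fingers": -1, "dp": [0, 0, 0], "twist": 0}]' --newtons 40

```text
time: 10.78
tcp_pos: [0.5173, -0.1619, 0.1217]
orientation: [[0.23, 0.973, 0.003], [0.973, -0.23, -0.001], [-0.0, 0.003, -1.0]]
force: [-0.5, -0.2, 7.9]
width: 0.0084
```

carry_out --deltas '[{"fingers": -1, "dp": [0, 0, -0.2], "twist": 0}, {"fingers": -1, "dp": [0, 0, -0.2], "twist": 0}, {"fingers": -1, "dp": [0, 0, 0], "twist": 0}]'

```text
time: 11.03
tcp_pos: [0.5179, -0.162, 0.1246]
orientation: [[0.23, 0.973, 0.003], [0.973, -0.23, -0.001], [-0.0, 0.004, -1.0]]
force: [7.2, -2.3, -4.4]
width: 0.0083
```

carry_out --deltas '[{"fingers": -1, "dp": [0, 0, -0.2], "twist": 0}, {"fingers": -1, "dp": [0, 0, -0.2], "twist": 0}, {"fingers": -1, "dp": [0, 0, 0], "twist": 0}]'

```text
time: 11.28
tcp_pos: [0.5189, -0.1623, 0.1286]
orientation: [[0.23, 0.973, 0.005], [0.973, -0.23, -0.001], [-0.0, 0.006, -1.0]]
force: [12.5, -2.6, -6.5]
width: 0.0082
```

carry_out --deltas '[{"fingers": -1, "dp": [0, 0, -0.2], "twist": 0}, {"fingers": -1, "dp": [0, 0, -0.2], "twist": 0}, {"fingers": -1, "dp": [0, 0, 0], "twist": 0}]'

```text
time: 11.53
tcp_pos: [0.5201, -0.1626, 0.1327]
orientation: [[0.23, 0.973, 0.008], [0.973, -0.23, -0.002], [-0.0, 0.008, -1.0]]
force: [19.0, -4.8, -10.0]
width: 0.0084
```

Risen about 11 mm and moved 3 mm in +x, which matches the free arc. I had lifted straight up, so most of the force is sideways. Following the arc now to confirm.

carry_out --deltas '[{"fingers": -1, "dp": [0, 0.15, 0], "twist": 0}, {"fingers": -1, "dp": [0, 0.15, 0], "twist": 0}, {"fingers": -1, "dp": [0, 0, 0], "twist": 0}]'

```text
time: 11.78
tcp_pos: [0.5199, -0.1625, 0.1316]
orientation: [[0.23, 0.973, 0.001], [0.973, -0.23, -0.0], [-0.0, 0.001, -1.0]]
force: [5.1, -1.4, -5.2]
width: 0.0085
```

carry_out --deltas '[{"fingers": -1, "dp": [0, 0.06, -0.2], "twist": 0}, {"fingers": -1, "dp": [0, 0.06, -0.2], "twist": 0}, {"fingers": -1, "dp": [0, 0, 0], "twist": 0}]'

```text
time: 12.03
tcp_pos: [0.5212, -0.1628, 0.1359]
orientation: [[0.23, 0.973, 0.001], [0.973, -0.23, -0.0], [-0.0, 0.001, -1.0]]
force: [6.8, -1.9, -4.7]
width: 0.0085
```

```bash
python3 - <<'E'
from h import *
togo((.5155,-.162,.120))
f=frame("side");save("c9",cv2.resize(f["image"][90:220,280:450],None,fx=4.2,fy=4.2,interpolation=cv2.INTER_CUBIC))
E
```

```text
t 12.03 tcp [ 0.5212 -0.1628  0.1359] jawang -13.28 zax [ 0.0013 -0.0004 -1.    ] w 0.0085 F [ 6.7934 -1.9379 -4.7235] q [-17.4   3.5  -2.1  84.4   0.   85.9]
togo tool cm [-0.05 -0.57  1.59]
```

View pics/c9.png

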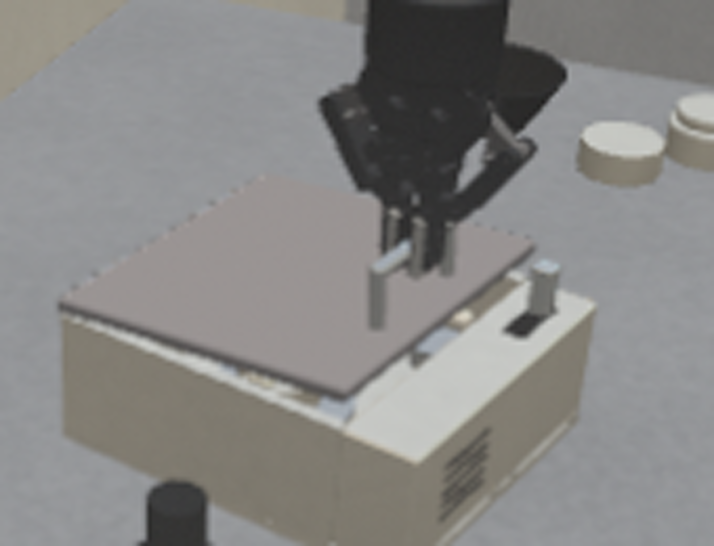

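The cover has risen well past the 8 mm catch limit and daylight shows under it, so it is not caught and the slide stays untouched. Raising along the arc.

carry_out --deltas '[{"fingers": -1, "dp": [0, 0.36, -0.69], "twist": 0}, {"fingers": -1, "dp": [0, 0.28, -0.69], "twist": 0}, {"fingers": -1, "dp": [0, 0.28, -0.69], "twist": 0}, {"fingers": -1, "dp": [0, 0, 0], "twist": 0}]'

```text
time: 12.42
tcp_pos: [0.53, -0.1649, 0.1581]
orientation: [[0.23, 0.973, 0.001], [0.973, -0.23, -0.0], [-0.0, 0.001, -1.0]]
force: [-2.3, -0.1, -2.4]
width: 0.0083
```

carry_out --deltas '[{"fingers": -1, "dp": [0, 0.36, -0.65], "twist": 0}, {"fingers": -1, "dp": [0, 0.36, -0.65], "twist": 0}, {"fingers": -1, "dp": [0, 0.36, -0.65], "twist": 0}, {"fingers": -1, "dp": [0, 0, 0], "twist": 0}]'

```text
time: 12.75
tcp_pos: [0.5404, -0.1674, 0.1775]
orientation: [[0.23, 0.973, 0.001], [0.973, -0.23, -0.0], [-0.0, 0.001, -1.0]]
force: [-7.0, 0.7, 1.8]
width: 0.0083
```

```bash
cat > arc.py <<'E'
from h import *
s=env.observe();p=s["tcp_pos"];yaw=np.radians(-13.3)
d=(p[:2]-np.array([.5158,-.1618]))@np.array([np.cos(yaw),np.sin(yaw)]);z=p[2]-.1210
X=-.180+d;Z=.046+z
th=np.arctan2(Z,-X)-np.arctan2(.046,.18)
print("theta",th,np.degrees(th),"R",np.hypot(X,Z),"F",s["force"],"w",s["width"],s["time"],"d,z",d,z, "q",s["qpos"].round(1))
E
python3 arc.py
```

```text
theta 0.33493239111618994 19.190212433182673 R 0.1856430309484913 F [-7.02993547  0.68417641  1.83027579] w 0.008250016792033453 12.75 d,z 0.025240790632632615 0.056532541447726986 q [-17.2   6.3   5.5  89.2  -0.   86.1]
```

carry_out --deltas '[{"fingers": -1, "dp": [0, 0.34, -0.6], "twist": 0}, {"fingers": -1, "dp": [0, 0.4, -0.6], "twist": 0}, {"fingers": -1, "dp": [0, 0.42, -0.6], "twist": 0}, {"fingers": -1, "dp": [0, 0, 0], "twist": 0}]'

```text
time: 13.08
tcp_pos: [0.5525, -0.1702, 0.1952]
orientation: [[0.23, 0.973, 0.002], [0.973, -0.23, -0.001], [-0.0, 0.002, -1.0]]
force: [-2.8, -0.9, -0.6]
width: 0.0083
```

carry_out --deltas '[{"fingers": -1, "dp": [0, 0.5, -0.54], "twist": 0}, {"fingers": -1, "dp": [0, 0.5, -0.54], "twist": 0}, {"fingers": -1, "dp": [0, 0.5, -0.54], "twist": 0}, {"fingers": -1, "dp": [0, 0, 0], "twist": 0}]'

```text
time: 13.42
tcp_pos: [0.5663, -0.1735, 0.2112]
orientation: [[0.23, 0.973, 0.001], [0.973, -0.23, -0.0], [-0.0, 0.001, -1.0]]
force: [-6.8, -0.3, 4.3]
width: 0.0086
```

```bash
python3 arc.py; python3 - <<'E'
from h import *
f=frame("side");save("c10",cv2.resize(f["image"][60:220,280:450],None,fx=3.5,fy=3.5,interpolation=cv2.INTER_CUBIC))
E
```

```text
theta 0.5658016055012769 32.41804403694915 R 0.1870286081958548 F [-6.80433979 -0.33442544  4.33842319] w 0.008579510462953674 13.4167 d,z 0.05185945193741297 0.09023399071413268 q [-17.   10.4  13.9  93.4  -0.   86.2]
```

View pics/c10.png

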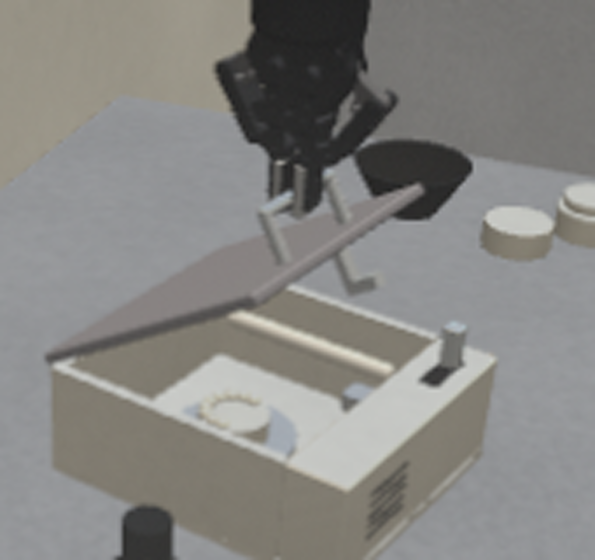

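carry_out --deltas '[{"fingers": -1, "dp": [0, 0.42, -0.5], "twist": 0}, {"fingers": -1, "dp": [0, 0.54, -0.46], "twist": 0}, {"fingers": -1, "dp": [0, 0.56, -0.42], "twist": 0}, {"fingers": -1, "dp": [0, 0, 0], "twist": 0}]'

```text
time: 13.8
tcp_pos: [0.5811, -0.177, 0.225]
orientation: [[0.23, 0.973, 0.001], [0.973, -0.23, -0.0], [-0.0, 0.001, -1.0]]
force: [-6.6, 0.3, 3.8]
width: 0.008
```

```bash
python3 arc.py
```

```text
theta 0.6752294199058257 38.68779596367067 R 0.18780680270435351 F [-6.57250785  0.31536278  3.84998197] w 0.008036695584488012 13.8 d,z 0.0670358692039429 0.10403499690246695 q [-16.9  12.9  18.3  95.3  -0.   86.3]
```

carry_out --deltas '[{"fingers": -1, "dp": [0, 0.46, -0.44], "twist": 0}, {"fingers": -1, "dp": [0, 0.5, -0.4], "twist": 0}, {"fingers": -1, "dp": [0, 0.5, -0.36], "twist": 0}, {"fingers": -1, "dp": [0, 0, 0], "twist": 0}, {"fingers": -1, "dp": [0, 0, 0], "twist": 0}]'

```text
time: 14.22
tcp_pos: [0.5952, -0.1803, 0.2359]
orientation: [[0.23, 0.973, 0.001], [0.973, -0.23, -0.0], [-0.0, 0.001, -1.0]]
force: [-2.8, -1.6, -0.3]
width: 0.0079
```

```bash
python3 arc.py; python3 - <<'E'
from h import *
f=frame("side");save("side11",f["image"]);save("c11",cv2.resize(f["image"][60:220,270:440],None,fx=3.5,fy=3.5,interpolation=cv2.INTER_CUBIC))
C=cloud(f);np.savez("side11.npz",**f)
r=env.outline_of("side","cover")
for m in r[:2]:
    k=cv2.erode(m["region"].astype(np.uint8),np.ones((5,5)))>0
    p=C[k&(f["range_z"]>0)];c=np.median(p,0);
    for _ in range(5):
        u=np.linalg.svd(p-p.mean(0),full_matrices=False)[2][2];e=np.abs((p-p.mean(0))@u);p=p[e<max(np.percentile(e,85),.002)]
    print(m["score"],k.sum(),len(p),u,"tilt",np.degrees(np.arccos(abs(u[2]))))
E
```

```text
theta 0.7714464186027998 44.200623906423026 R 0.18865327293509004 F [-2.82833486 -1.64848277 -0.28074057] w 0.007934041339243258 14.2167 d,z 0.08153018887531066 0.11491536187135643 q [-16.9  15.4  22.5  97.1  -0.   86.4]
0.84 64 39 [-0.70518919  0.19200439 -0.68252657] tilt 46.958605047103596
```

View pics/side11.png

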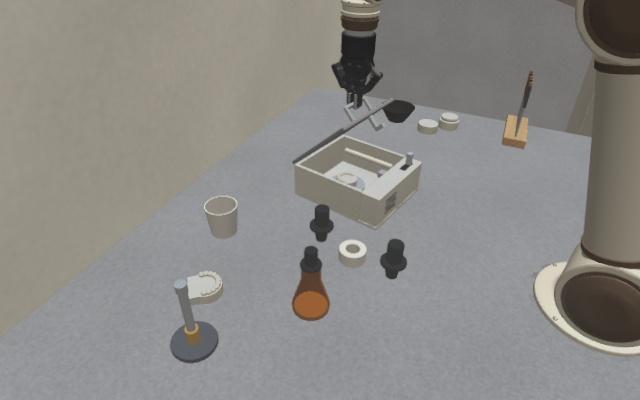

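View pics/c11.png

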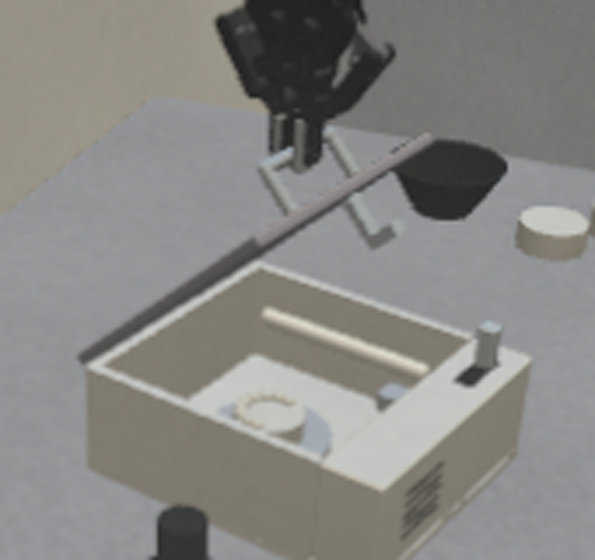

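The cover is at 44° from the arc and 47° from a plane fit. The flask and stopper are upright at (285,311), the knob is untouched and the bystanders are where they were. A settling check, then I hand in.

carry_out --deltas '[{"fingers": -1, "dp": [0, 0, 0], "twist": 0}, {"fingers": -1, "dp": [0, 0, 0], "twist": 0}, {"fingers": -1, "dp": [0, 0, 0], "twist": 0}, {"fingers": -1, "dp": [0, 0, 0], "twist": 0}, {"fingers": -1, "dp": [0, 0, 0], "twist": 0}]'

```text
time: 14.73
tcp_pos: [0.5948, -0.1802, 0.2357]
orientation: [[0.23, 0.973, -0.0], [0.973, -0.23, -0.0], [-0.0, -0.0, -1.0]]
force: [-1.0, -2.3, -1.9]
width: 0.0082
```

```bash
python3 arc.py; python3 - <<'E'
from h import *
a=np.load("side6.npz");b=np.load("side0.npz");c=np.load("side11.npz")
for n,(r0,r1,c0,c1) in dict(flaskfoot=(285,322,285,335),cup=(190,240,200,243),cast=(268,306,180,228),burner=(276,362,165,222),knob=(150,172,400,414)).items():
    print(n,np.abs(b["image"][r0:r1,c0:c1].astype(int)-c["image"][r0:r1,c0:c1]).mean().round(2))
print(env.finish_job())
E
```

```text
theta 0.7687057024119344 44.043592435843266 R 0.18869862224299247 F [-1.00429073 -2.34213463 -1.88130014] w 0.008218824242659488 14.7333 d,z 0.0810657593841003 0.11468349657061497 q [-16.9  15.3  22.4  97.1  -0.   86.4]
flaskfoot 0.51
cup 0.4
cast 0.37
burner 0.43
knob 3.68
the job is handed in; nothing more can be done
None
```

The job is done and handed in at 14.7 s, well inside the 72 s limit.

- **Stopper:** I took the smallest stopper, the one in the white ring, and set it fully home in the flask. Contact came at the predicted height, I pressed with about 20 N, and its top then read 0.148 m, as expected. It stands straight, and the flask's foot hasn't moved in the pictures.
- **Cover:** I tried lifting it first, and it rose past the 8 mm catch limit along its free arc. It was not caught, so I left the release slide alone. The arm is still holding it open at about 44° by the arm's position.

**Last checks:**
- **Cover angle:** a plane fit in the side picture gave 47° against the arm's 44°, but it used only 39 depth points. The arm's arc radius also came out about 3 mm larger than the nominal 186 mm. Both angles are close to 45°.
- **Things left alone:** the before-and-after pictures show no change at the cup, cast, burner or flask foot.
- **Release knob:** its patch of the picture did change a little. I put that down to the cover no longer being behind it. By eye the knob is still in its starting place, and nothing came near it.

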